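# Reset the cell tester and close its lid

## Robot

A 7-joint arm with a two-finger parallel gripper is mounted at the origin on the work surface. World frame = base frame: x ahead of the robot, y to its left, z up, the work surface at z = 0. Lengths are in m, angles in rad, forces in N, time in s.
With the tool pointing down it reaches from about 0.425 to 0.825 m from the base axis. Payload 3.6 kg.
Tool frame: the origin (TCP) lies midway between the tips of the shut fingers; the grasp point (between the pads) lies env.grip_point_offset behind it (env.grip_point_offset is the distance from the TCP to the grasp point, in m); z points along the fingers, y is the direction in which the jaws open and shut (so a half turn about z gives the same grasp; the last joint's range is limited). The gripper opens to 93 mm and grips with 3 to 60 N. Pads are 15 mm wide; open, the fingers measure 128 mm over their backs; the gripper's body (75 mm by 188 mm) begins 65 mm behind the grasp point.
Start: joints at [1.121, 0.615, -0.013, 1.423, 0.008, 1.103, -0.04], TCP at [0.267, -0.592, 0.219] pointing down, gripper open.
Joint ranges: [-3.12, 3.12], [-0.3, 2.06], [-1.34, 1.32], [0.26, 2.42], [-1.36, 4.5], [0.01, 1.98], [-2.84, 2.84]. Speed limits (rad/s): [2.79, 2.79, 3.14, 3.14, 3.14, 3.14, 3.14].

## Interface

Orientations are given as a unit quaternion [x, y, z, w].
In Python, from plant import sensors, optics, workorder, env gives the robot as it stands.
- The arm moves only by the tool jog_arm, never from a script. Its argument "moves" is a list of rows, each a list of 7 numbers: the shift along the tool's x, y, z in cm, then the turn, a rotation vector about the tool's x, y, z in degrees, then the closure in counts, from 0 (fully open) to 255 (shut). A call has exactly 5 rows; each row shifts and turns the commanded pose from where the row before left it, along the tool's axes as they then stand; what a row does not reach is not made up. A row lasts 1/8 s, in which the tool goes at most 62.5 mm and 10.7 degrees, less where a joint would pass 70% of its speed; a pose out of reach is approached as far as the arm can. A call with a gripper value outside its range is refused whole. The fingers move at their own pace and stop on an object; "grip_force" is the grip in N (left out, the last holds). Time passes only in rows, so rows that do not move let the fingers close, or fill a call up. It gives the time, the measured TCP pose, the force and the opening at its end, in the units of the state.
- sensors.get_obs(): the state, without advancing time (a new reading comes with each control period).
- optics.grab_frame(name): name is "side" or "top" or "wrist"; returns a dict with "pixels" (420x560x3 uint8, red, green, blue), "camera_matrix" (3x3 intrinsics, pixels), "R" (3x3) and "t" (3): a world point X has camera coordinates R X + t. Camera axes: x right, y down, z forward; pixel columns grow to the right and rows downward; lengths in m; the calibration is good to about 2 mm. A picture is of the moment at which its call begins. There is no depth.
- workorder.job_done(): hands the job in, once; it reports no verdict.
The state is a dict: "time": time; "joint_pos": joint angles; "dq": joint speeds; "joint_efforts": joint torques, N m; "ee_pos": TCP position; "tcp_rot": TCP orientation; "ft_force": force on the tool from outside, world axes, zero at the start; "torque": the same for the moment, N m; "gripper_width": opening from 0.0 (shut) to 1.0 (fully open).
Only numpy, scipy, OpenCV 4.12 (cv2) and the standard library are available. Lean on these libraries where they do the work, as an engineer would, in place of code of your own. Each camera call takes 0.05 s, during which the arm holds its last target.

## Task

The tester still shows the last watch's reading: reach a fingertip into the round well in the deck, press the sunken reset key fully down, hold it there for about a second and let go. Then reach behind the open smoked lid and push it over and down until it is fully shut, without slamming it. Nothing needs gripping: pick nothing up, leave the two raised keys unpressed, and leave the watch work, carton and dish where they are.

Things in the scene. Friction and masses are not known exactly. Their poses are not given: they have to be found in the camera images.
- tester: Cell and watch tester: a grey plastic desk unit fixed to the counter, 220 (its x) by 360 (its y) by 50 mm high to its flat deck. Origin: centre of its underside, on the counter; z up; its front edge is at its -x, the robot's side. A rear wall 36 mm high above the deck (x 96 to 108 mm) carries the lid.
- deck (a point): Centre of the deck, 50 mm above the counter. On the deck's -y side lie, from back to front: the display, a cell nest (two cheeks 7 mm high) between two raised keys, and nearest the front edge the round well. On its +y side is a rubber mat (2 mm thick, x -93 to 77, y -53 to 169 mm) with the loose watch work, none of it taller than 28 mm above the deck.
- well_mouth (a point): Centre of the mouth of the round well, level with the deck (50 mm above the counter), at (-60, -120) mm in the tester's x, y. The well is a straight hole 46 mm in diameter and 28 mm deep; it holds the reset key, which fills the middle of it.
- key_top (a point): Centre of the flat top of the sunken reset key, a black round cap 26 mm in diameter in the middle of the well; its top lies 14 mm below the deck when released. It is pressed straight down.
- reset_key (a joint): How far the reset key is pressed, m: 0 released, 0.005 fully down (stop). Spring return: it starts to move at about 1.5 N and needs about 4.5 N to reach the stop.
- left_key_top (a point): Centre of the top of the raised key on the tester's +y side of the cell nest, 22 by 15 mm, 5 mm above the deck. Not to be pressed.
- left_key (a joint): How far that key is pressed, m: 0 released, 0.003 down.
- right_key_top (a point): Centre of the top of the raised key on the tester's -y side of the cell nest, 22 by 15 mm, 5 mm above the deck. Not to be pressed.
- right_key (a joint): How far that key is pressed, m: 0 released, 0.003 down.
- lid (a joint): Angle of the smoked-acrylic lid, rad: 0 shut (lid level), growing as it opens, 1.57 upright, at most 1.9. Stiff friction hinge, about 0.65 N m: the lid stays wherever it is left, so it has to be pushed all the way (3 to 4 N at its free edge when upright, less as it comes down).
- lid_hinge (a point): Middle of the hinge axis, which runs along the tester's y at its back, at (98, 0) mm in the tester's x, y and 92 mm above the counter.
- lid_edge (a point): Middle of the lid's free edge, on its outer face, 204 mm from the hinge axis; a finger tab 60 mm wide sticks out 13 mm beyond it. The lid is a flat panel 4 mm thick, 352 mm wide, its mid-plane through the hinge axis. Its bare outer face looks up when shut (94 mm above the counter) and away from the robot when upright.
- lid_inside (a point): Middle of the lid's inner face, 102 mm from the hinge axis. Skirts 38 mm deep stand on this face along the free edge and both sides: they hang down when the lid is shut, and point to the tester's -x (the robot's side) when it is upright.
- cradle: Grey plastic watch cradle on the mat, 60 by 48 by 23 mm with a small side knob, an open watch lying in it. Loose, origin at the centre of its underside. Leave it.
- caseback: Chrome watch caseback on the mat, a disc 35 mm in diameter, 4 mm thick. Loose, origin at the centre of its underside. Leave it.
- opener: Steel caseback opener on the mat, a T-shaped hand tool 97 mm long, its crosspiece 36 mm, 11 mm high. Loose, origin near the middle of its length, underside. Leave it.
- big_cell: Larger silver coin cell on the mat, 24.5 mm in diameter, 5 mm thick. Loose, origin at the centre of its underside. Leave it.
- small_cell: Smaller silver coin cell on the mat, 20 mm in diameter, 3.4 mm thick. Loose, origin at the centre of its underside. Leave it.
- tweezer_stand: Brass tweezer stand on the mat, 22 by 52 by 26 mm, three short prongs on top. Loose, origin at the centre of its underside. Leave it.
- bulb_carton: Upright cardboard bulb carton on the counter to the left of the tester, 45 by 45 by 75 mm. Loose, origin at the centre of its underside. Leave it.
- parts_dish: Shallow aluminium parts dish on the counter to the right of the tester, 90 by 120 by 22 mm. Loose, origin at the centre of its underside. Leave it.

How it is judged:
By the outcome, as a careful person would: the job done as asked, in the order asked, and still so for the second after the job is handed in, with the robot touching nothing.
It also fails if it takes over 58 s, if anything falls off the work surface, if the arm or the gripper's body presses on something with over 40 N, if the wrist force passes 120 N, or if a joint passes its speed limit or range.

## Working session

There is one attempt and no reset: what is moved stays moved. The work goes in short steps, Python scripts to look and compute and a tool call to move; the robot and the scene stay as the last step left them, time stands still between calls to the robot, and variables do not carry over. Pictures are saved under pics/ and viewed, and the job is handed in when it is done.

Besides the shell and the picture viewer there is one more tool, called after "Call:" by a JSON object that holds its "name" and its "arguments". jog_arm: Moves the arm, as the interface text tells. Its arguments: {"type":"object","properties":{"moves":{"type":"array","items":{"type":"array","items":{"type":"number"}}},"grip_force":{"type":"number"}},"required":["moves"]}

```bash
ls; mkdir -p pics; python3 - <<'E'
from plant import sensors, optics, env
import cv2
print(sensors.get_obs()); print(env.grip_point_offset)
for n in ["side","top","wrist"]:
    f=optics.grab_frame(n); cv2.imwrite(f"pics/a_{n}.png",f["pixels"][:,:,::-1]); print(n,f["camera_matrix"],f["R"],f["t"])
E
```

```text
pics
{'time': 0.0, 'joint_pos': array([ 1.12049643,  0.61589683, -0.01265376,  1.42491152,  0.00809586,
        1.10340351, -0.04039733]), 'dq': array([ 0.00042164,  0.00288187, -0.00172737, -0.00114468, -0.00153344,
        0.00119984,  0.00040009]), 'joint_efforts': array([-2.15281045e-05, -4.58940625e+01,  2.09050491e-01, -1.65747893e+01,
       -6.10485091e-02,  2.05014838e-02,  2.43235818e-04]), 'ee_pos': array([ 0.26699472, -0.59175121,  0.21749143]), 'tcp_rot': array([ 9.77621978e-01,  2.10365440e-01, -2.76176397e-04, -1.25472516e-03]), 'ft_force': array([-1.76445135, -0.49389885,  0.58739444]), 'torque': array([0.01955726, 0.06081782, 0.03234601]), 'gripper_width': 0.9974173562722812}
0.0188
side [[543.94985606   0.         288.75633583]
 [  0.         543.94985606 214.71793207]
 [  0.           0.           1.        ]] [[-0.9563942  -0.29184515  0.0116854 ]
 [-0.18155145  0.56266288 -0.80650453]
 [ 0.2287995  -0.77345775 -0.59111242]] [0.50362339 0.15122991 1.58418259]
top [[518.11088804   0.         278.39315323]
 [  0.         518.11088804 210.76753799]
 [  0.           0.           1.        ]] [[-0.00480297 -0.99992283 -0.01145719]
 [-0.9929215   0.00612843 -0.1186142 ]
 [ 0.11867527  0.0108064  -0.99287431]] [6.33049418e-04 5.53985602e-01 1.21437872e+00]
wrist [[333.58750271   0.         272.90264003]
 [  0.         333.58750271 204.8797562 ]
 [  0.           0.           1.        ]] [[ 0.41198665 -0.91118927 -0.00105112]
 [-0.88331201 -0.39966481  0.24500597]
 [-0.22366691 -0.10001072 -0.969521  ]] [-0.64887243 -0.03081338  0.38912898]
```

View pics/a_side.png

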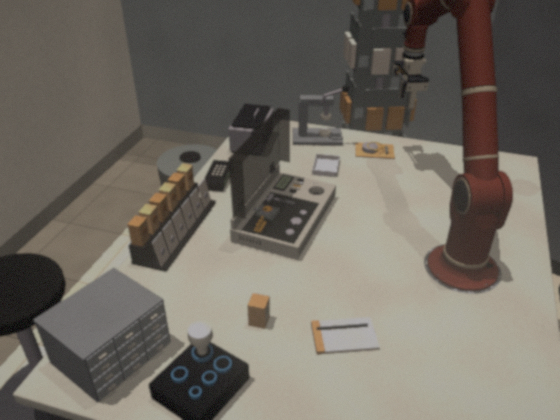

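View pics/a_top.png

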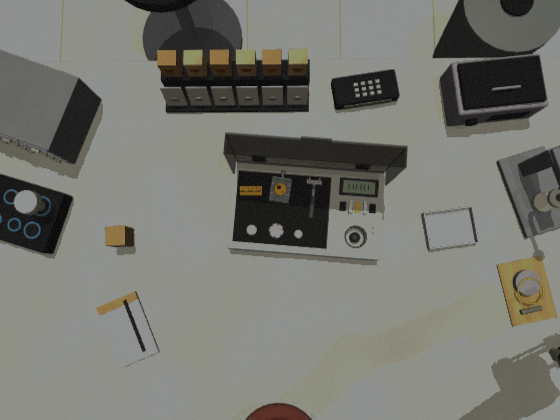

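View pics/a_wrist.png

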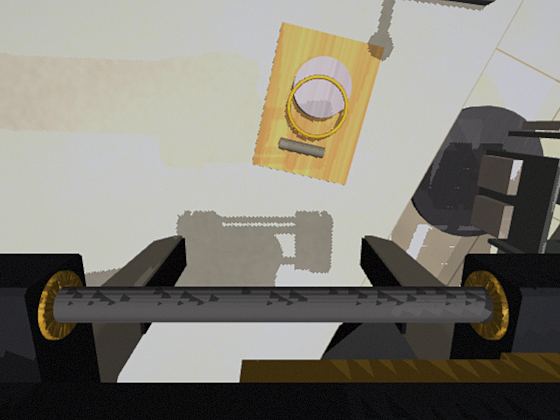

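The top view shows the tester centrally: well near (355,237), front edge from about (231,249) to (379,259), and the lid standing open at rows 133–180. I'll zoom in for exact points.

```bash
python3 - <<'E'
import cv2
a=cv2.imread("pics/a_top.png")[120:270,215:415]; cv2.imwrite("pics/b_top.png",cv2.resize(a,None,fx=4,fy=4,interpolation=cv2.INTER_CUBIC))
a=cv2.imread("pics/a_side.png")[100:260,220:350]; cv2.imwrite("pics/b_side.png",cv2.resize(a,None,fx=3.7,fy=3.7,interpolation=cv2.INTER_CUBIC))
E
```

```text
(no output)
```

View pics/b_top.png

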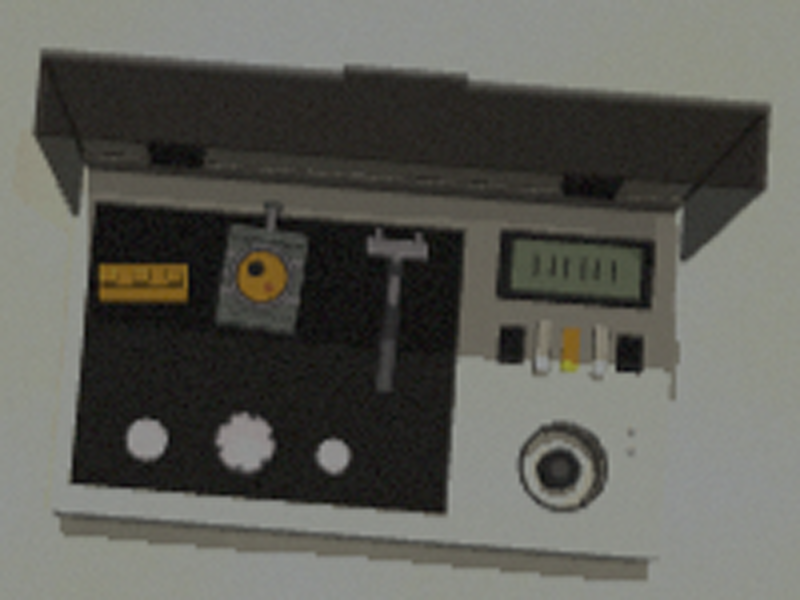

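View pics/b_side.png

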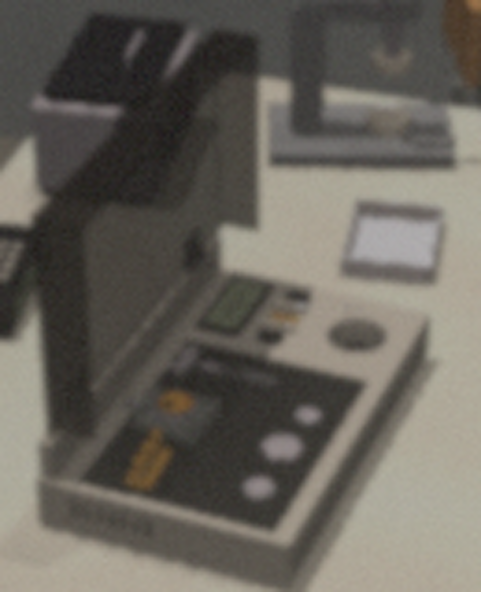

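```bash
cat > h.py <<'E'
import numpy as np
from plant import optics
def ray(f,u,v,z):
    K,R,t=f["camera_matrix"],f["R"],f["t"]
    d=R.T@np.linalg.inv(K)@np.array([u,v,1.]); c=-R.T@t
    return c+d*(z-c[2])/d[2]
def proj(f,X):
    p=f["camera_matrix"]@(f["R"]@np.asarray(X)+f["t"]); return p[:2]/p[2]
E
cat > m.py <<'E'
from h import *
from scipy.optimize import least_squares
f=optics.grab_frame("top"); g=optics.grab_frame("side")
z=lambda u,v:(215+(u+.5)/4-.5,120+(v+.5)/4-.5)
zs=lambda u,v:(220+(u+.5)/3.7-.5,100+(v+.5)/3.7-.5)
pts=[((72,483),(-93,169),52),((445,513),(-93,-53),52),((464,230),(77,-53),52),((96,203),(77,169),52),((563,467),(-60,-120),50),((53,513),(-110,180),50),((655,557),(-110,-180),50)]
L=np.array([p[1] for p in pts])/1e3; W=np.array([ray(f,*z(*p[0]),p[2]/1e3)[:2] for p in pts])
def T(q,l):
    c,s=np.cos(q[2]),np.sin(q[2]); l=np.atleast_2d(l); return np.c_[q[0]+c*l[:,0]-s*l[:,1],q[1]+s*l[:,0]+c*l[:,1]]
r=least_squares(lambda q:(T(q,L)-W).ravel(),[.6,0,0]); q=r.x
print("tester",q,np.degrees(q[2]));print((T(q,L)-W).round(4)*1e3)
print("well",T(q,[-.06,-.12]),W[4])
ws=[ray(g,*zs(357,335),.05)];print("well side",ws)
# lid angle: outer corners of free edge in top
for th in np.arange(1.3,1.9,.05):
    o=[]
    for y in(.176,-.176):
        x=.098-.204*np.cos(th)+.002*np.sin(th); h=.092+.204*np.sin(th)+.002*np.cos(th)
        X=np.r_[T(q,[x,y])[0],h]; a=proj(f,X); b=proj(g,X)
        o+=[4*(a-[215,120]),3.7*(b-[220,100])]
    print(round(th,2),np.round(o).tolist())
E
python3 m.py
```

```text
tester [ 0.56004963 -0.06910726 -0.08155605] -4.672817407983519
[[-1.   1.3]
 [-0.2 -0.7]
 [ 0.7 -0.6]
 [ 0.8  0.9]
 [ 0.4 -0.1]
 [ 0.5  2.4]
 [-1.2 -3.2]]
well [[ 0.49047318 -0.18382046]] [ 0.49005494 -0.18371228]
well side [array([ 0.48836254, -0.18460047,  0.05      ])]
1.3 [[30.0, 167.0], [97.0, 238.0], [759.0, 220.0], [271.0, 44.0]]
1.35 [[31.0, 146.0], [84.0, 233.0], [761.0, 199.0], [260.0, 40.0]]
1.4 [[32.0, 124.0], [72.0, 228.0], [763.0, 178.0], [250.0, 36.0]]
1.45 [[34.0, 103.0], [60.0, 223.0], [765.0, 156.0], [239.0, 32.0]]
1.5 [[35.0, 82.0], [47.0, 220.0], [766.0, 135.0], [228.0, 29.0]]
1.55 [[37.0, 62.0], [35.0, 216.0], [768.0, 114.0], [217.0, 27.0]]
1.6 [[39.0, 41.0], [22.0, 214.0], [768.0, 94.0], [206.0, 25.0]]
1.65 [[41.0, 21.0], [10.0, 212.0], [769.0, 73.0], [196.0, 24.0]]
1.7 [[43.0, 2.0], [-2.0, 211.0], [770.0, 54.0], [185.0, 23.0]]
1.75 [[46.0, -17.0], [-14.0, 210.0], [770.0, 34.0], [174.0, 23.0]]
1.8 [[48.0, -36.0], [-26.0, 210.0], [770.0, 16.0], [164.0, 23.0]]
1.85 [[50.0, -54.0], [-37.0, 210.0], [769.0, -3.0], [154.0, 24.0]]
```

Tester is at (0.560, −0.069) with yaw −4.7° and the lid is at about 1.57 rad. The well is at about (0.490, −0.184). I'll use a single open finger, the tool −y one. The other finger then hangs clear off the tester's right side.

Call:
{"name": "jog_arm", "arguments": {"moves": [[0, 0, 0, 0, 0, 7.24, 0], [0, 0, 0, 0, 0, 7.24, 0], [0, 0, 0, 0, 0, 7.24, 0], [0, 0, 0, 0, 0, 7.24, 0], [1, -2, 0, 0, 0, 0, 0]]}}

```text
time: 0.88
ee_pos: [0.2772, -0.5744, 0.2183]
tcp_rot: [0.999, -0.043, -0.001, 0.0]
ft_force: [-0.4, 0.5, -0.4]
gripper_width: 0.995
```

Call:
{"name": "jog_arm", "arguments": {"moves": [[2, -4, 0, 0, 0, 0, 0], [2.5, -5, 0, 0, 0, 0, 0], [2.5, -5, 0, 0, 0, 0, 0], [2.5, -5, 0, 0, 0, 0, 0], [2.5, -5, 0, 0, 0, 0, 0]]}}

```text
time: 1.5
ee_pos: [0.419, -0.3422, 0.2188]
tcp_rot: [0.999, -0.041, 0.0, 0.0]
ft_force: [0.5, -1.4, 0.1]
gripper_width: 1.0
```

Call:
{"name": "jog_arm", "arguments": {"moves": [[2.5, -5, 0, 0, 0, 0, 0], [2, -4, 0, 0, 0, 0, 0], [1.4, -2, 2, 0, 0, 0, 0], [0, 0, 4, 0, 0, 0, 0], [0, 0, 2, 0, 0, 0, 0]]}}

```text
time: 2.12
ee_pos: [0.4852, -0.238, 0.1368]
tcp_rot: [0.999, -0.04, -0.001, -0.001]
ft_force: [-0.5, -0.5, -0.3]
gripper_width: 0.999
```

Call:
{"name": "jog_arm", "arguments": {"moves": [[0, 0, 3, 0, 0, 0, 0], [0, 0, 2, 0, 0, 0, 0], [0, 0, 1, 0, 0, 0, 0], [0, 0, 0, 0, 0, 0, 0], [0, 0, 0, 0, 0, 0, 0]]}}

```text
time: 2.75
ee_pos: [0.4865, -0.2394, 0.0795]
tcp_rot: [0.999, -0.041, 0.001, 0.0]
ft_force: [-0.1, -0.3, 0.2]
gripper_width: 1.002
```

```bash
python3 - <<'E'
from plant import sensors, optics, env
import cv2
print(sensors.get_obs())
from h import *
for n in ["side","top","wrist"]:
    f=optics.grab_frame(n); p=f["pixels"][:,:,::-1]; cv2.imwrite(f"pics/c_{n}.png",p)
    e=sensors.get_obs()["ee_pos"]
    print(n,proj(f,[.4897,-.184,.05]),proj(f,[.4897,-.184,.036]),proj(f,e))
    if n=="top": cv2.imwrite("pics/c_topz.png",cv2.resize(p[180:280,300:420],None,fx=5,fy=5,interpolation=2))
    if n=="side": cv2.imwrite("pics/c_sidez.png",cv2.resize(p[130:250,260:380],None,fx=5,fy=5,interpolation=2))
E
```

```text
{'time': 2.75, 'joint_pos': array([ 0.37348198,  0.63051381,  0.06682937,  1.89021487, -0.06776169,
        0.62123232, -1.16989549]), 'dq': array([ 0.00040713, -0.00684048,  0.00246214, -0.00124576, -0.00032776,
       -0.00242324,  0.0006742 ]), 'joint_efforts': array([-6.97603973e-03, -4.03101361e+01,  1.05116554e+00, -1.07657120e+01,
       -1.99436297e-02, -5.79068775e-02,  1.47941205e-04]), 'ee_pos': array([ 0.48647053, -0.23944692,  0.07949186]), 'tcp_rot': array([ 9.99166412e-01, -4.08128404e-02,  8.32200024e-04,  3.17689032e-04]), 'ft_force': array([-0.11329625, -0.34613815,  0.23027121]), 'torque': array([0.0365571 , 0.07066897, 0.03665123]), 'gripper_width': 1.0020652237040686}
side [315.68669588 190.20210639] [315.51509048 193.69343304] [321.12663641 174.36490791]
top [355.50066864 236.52476333] [354.69994144 236.93159693] [381.42536022 236.90220854]
wrist [182.31336525 232.86308921] [187.86063411 225.98833501] [271.85325204 248.66329113]
```

View pics/c_wrist.png

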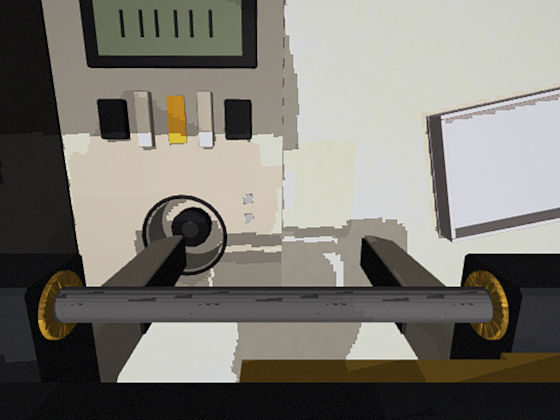

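View pics/c_sidez.png

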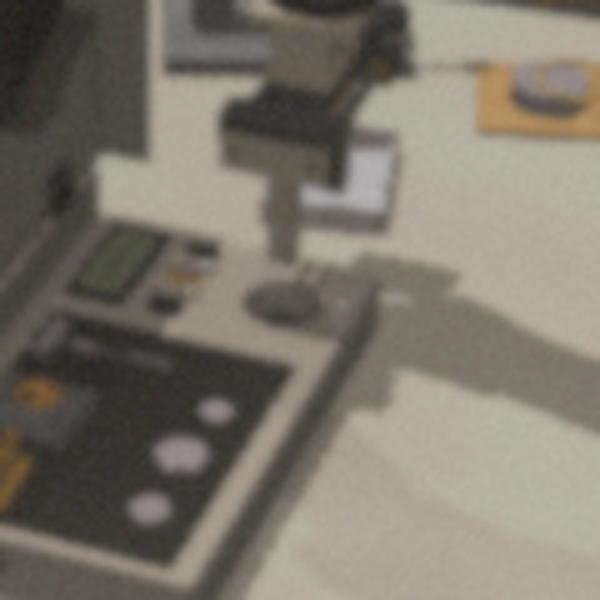

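View pics/c_topz.png

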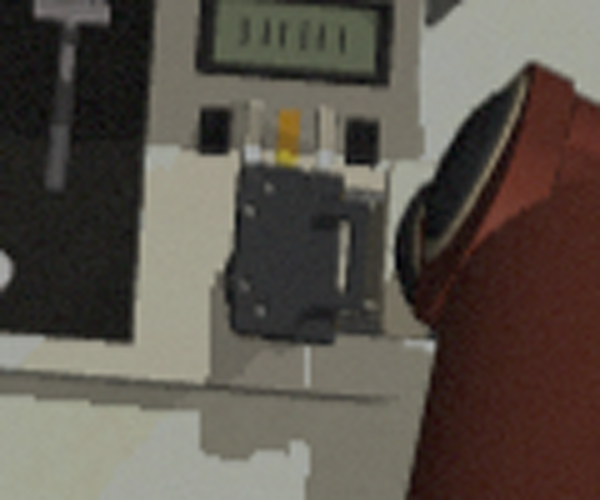

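The wrist view shows the well rim spanning columns 143–226 and rows 196–276, the cap at about (190,228), and the left finger's tip near (183,237).

```bash
python3 - <<'E'
from plant import sensors
from h import *
f=optics.grab_frame("wrist")
print("well",ray(f,184.5,236,.05),"key",ray(f,190,228,.036))
e=sensors.get_obs()["ee_pos"]; y=np.radians(-4.67)
tx=np.array([np.cos(y),np.sin(y),0]); ty=np.array([np.sin(y),-np.cos(y),0])
for d in (-.0465,-.055,-.064):
  for s in (-.0075,.0075): print(d,s,proj(f,e+ty*d+tx*s))
E
```

```text
well [ 0.48748288 -0.18501916  0.05      ] key [ 0.48812471 -0.18517462  0.036     ]
-0.0465 -0.0075 [185.42898919 261.77401557]
-0.0465 0.0075 [183.63624925 235.34482891]
-0.055 -0.0075 [169.6195141  261.77749383]
-0.055 0.0075 [167.4992101  235.34567891]
-0.064 -0.0075 [152.87661981 261.78117746]
-0.064 0.0075 [150.40933886 235.34657911]
```

```bash
python3 -c "
import cv2
a=cv2.imread('pics/c_wrist.png')[180:300,80:240];cv2.imwrite('pics/d.png',cv2.resize(a,None,fx=5,fy=5,interpolation=2))"
```

```text
(no output)
```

View pics/d.png

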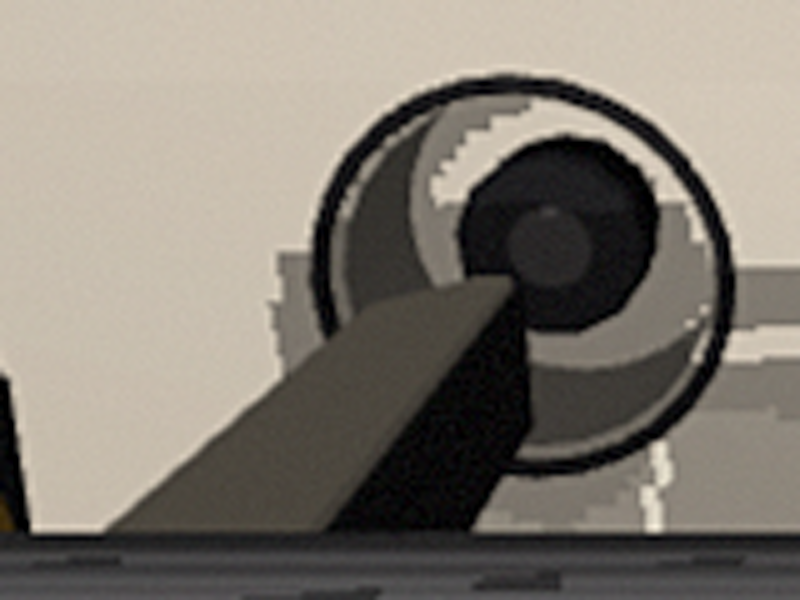

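Finger and well agree to about 2 mm. I'll shift −0.2 cm in x and go in.

Call:
{"name": "jog_arm", "arguments": {"moves": [[-0.2, 0, 1, 0, 0, 0, 0], [0, 0, 1, 0, 0, 0, 0], [0, 0, 1, 0, 0, 0, 0], [0, 0, 0.7, 0, 0, 0, 0], [0, 0, 0, 0, 0, 0, 0]]}}

```text
time: 3.58
ee_pos: [0.4834, -0.2387, 0.0408]
tcp_rot: [0.999, -0.041, -0.001, -0.0]
ft_force: [0.2, -0.5, 0.0]
gripper_width: 1.0
```

Call:
{"name": "jog_arm", "arguments": {"moves": [[0, 0, 0.2, 0, 0, 0, 0], [0, 0, 0.2, 0, 0, 0, 0], [0, 0, 0.2, 0, 0, 0, 0], [0, 0, 0.2, 0, 0, 0, 0], [0, 0, 0.2, 0, 0, 0, 0]]}}

```text
time: 4.2
ee_pos: [0.484, -0.239, 0.0319]
tcp_rot: [0.999, -0.041, 0.0, 0.0]
ft_force: [-1.2, -0.3, 4.1]
gripper_width: 1.0
```

Call:
{"name": "jog_arm", "arguments": {"moves": [[0, 0, 0.2, 0, 0, 0, 0], [0, 0, 0.2, 0, 0, 0, 0], [0, 0, 0, 0, 0, 0, 0], [0, 0, 0, 0, 0, 0, 0], [0, 0, 0, 0, 0, 0, 0]]}}

```text
time: 4.82
ee_pos: [0.4841, -0.239, 0.0309]
tcp_rot: [0.999, -0.041, 0.001, -0.0]
ft_force: [-4.4, 0.9, 24.4]
gripper_width: 0.998
```

The force has jumped to 24 N at z 0.031, so the key is on its stop. I'll ease off slightly, hold, then release.

Call:
{"name": "jog_arm", "arguments": {"moves": [[0, 0, -0.1, 0, 0, 0, 0], [0, 0, 0, 0, 0, 0, 0], [0, 0, 0, 0, 0, 0, 0], [0, 0, 0, 0, 0, 0, 0], [0, 0, 0, 0, 0, 0, 0]]}}

```text
time: 5.45
ee_pos: [0.4841, -0.239, 0.031]
tcp_rot: [0.999, -0.041, 0.0, -0.0]
ft_force: [-3.4, 0.8, 19.1]
gripper_width: 0.999
```

Call:
{"name": "jog_arm", "arguments": {"moves": [[0, 0, -0.5, 0, 0, 0, 0], [0, 0, -1, 0, 0, 0, 0], [0, 0, -1.5, 0, 0, 0, 0], [0, 0, -2, 0, 0, 0, 0], [0, 0, -2, 0, 0, 0, 0]]}}

```text
time: 6.08
ee_pos: [0.4838, -0.2389, 0.0997]
tcp_rot: [0.999, -0.041, -0.0, -0.0]
ft_force: [0.1, -0.5, -1.0]
gripper_width: 0.998
```

```bash
python3 - <<'E'
from h import *
import cv2
f=optics.grab_frame("wrist");cv2.imwrite("pics/e.png",f["pixels"][:,:,::-1])
f=optics.grab_frame("top");cv2.imwrite("pics/e2.png",f["pixels"][:,:,::-1])
E
```

```text
(no output)
```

View pics/e.png

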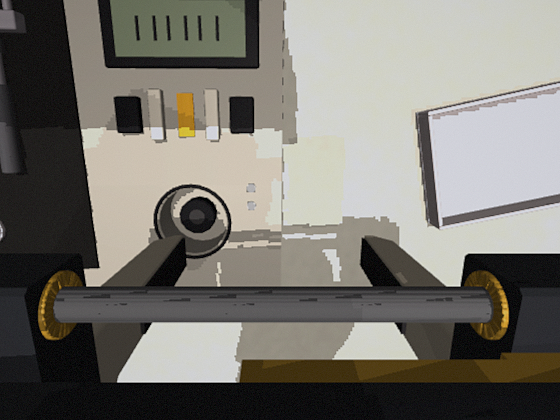

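Released: the wrist view shows the cap at (198,214) free in the well, and the keys untouched at (128,115) and (241,115). Next I'll rise over the lid.

Call:
{"name": "jog_arm", "arguments": {"moves": [[0, -2, -4, 0, 0, 0, 0], [0, -4, -5, 0, 0, 0, 0], [0, -4, -5, 0, 0, 0, 0], [0, -4, -6, 0, 0, 0, 0], [0, -3.5, -6, 0, 0, 0, 0]]}}

```text
time: 6.8
ee_pos: [0.4966, -0.0736, 0.3432]
tcp_rot: [0.999, -0.04, -0.001, -0.0]
ft_force: [1.1, 0.5, -0.6]
gripper_width: 0.999
```

Call:
{"name": "jog_arm", "arguments": {"moves": [[4, 0, 0, 0, 0, 0, 0], [5, 0, 0, 0, 0, 0, 0], [5, 0, 0, 0, 0, 0, 0], [4, 0, 0, 0, 0, 0, 0], [2.5, 0, 0, 0, 0, 0, 0]]}}

```text
time: 7.42
ee_pos: [0.7027, -0.0918, 0.3399]
tcp_rot: [0.999, -0.041, -0.001, -0.0]
ft_force: [0.4, -0.1, -0.2]
gripper_width: 1.003
```

```bash
cat > look.py <<'E'
from h import *
import cv2,sys
from plant import sensors
k=sys.argv[1]
a=optics.grab_frame("side")["pixels"][:,:,::-1];b=optics.grab_frame("top")["pixels"][:,:,::-1]
a=cv2.resize(a[20:260,200:400],(500,600),interpolation=2);b=cv2.resize(b[90:280,200:430][:, :],(300,248),interpolation=2)
c=np.zeros((600,800,3),np.uint8);c[:,:500]=a;c[:248,500:]=b
cv2.imwrite(f"pics/{k}.png",c)
o=sensors.get_obs();print(o["ee_pos"],o["joint_pos"].round(2))
e=o["ee_pos"]-[.56,-.069,0];y=np.radians(-4.67);print("tester frame",np.cos(y)*e[0]+np.sin(y)*e[1],-np.sin(y)*e[0]+np.cos(y)*e[1])
E
python3 look.py f
```

```text
[ 0.70272615 -0.09175713  0.33870095] [ 0.06  0.66  0.09  1.   -0.05  1.49 -1.52]
tester frame 0.14410512884724783 -0.011061291258626527
```

View pics/f.png

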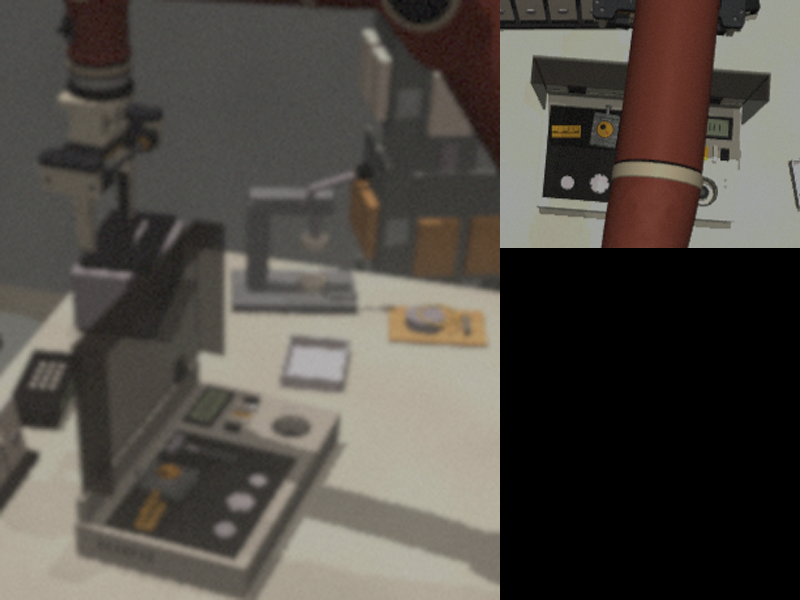

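Tips hang behind the lid, 44 mm beyond the hinge, and the forearm is well above it. Lowering.

Call:
{"name": "jog_arm", "arguments": {"moves": [[0, 0, 2, 0, 0, 0, 0], [0, 0, 3, 0, 0, 0, 0], [0, 0, 2.5, 0, 0, 0, 0], [0, 0, 1, 0, 0, 0, 0], [0, 0, 0, 0, 0, 0, 0]]}}

```text
time: 8.15
ee_pos: [0.7009, -0.0919, 0.2571]
tcp_rot: [0.999, -0.041, -0.001, -0.0]
ft_force: [-0.4, 0.1, 0.2]
gripper_width: 0.998
```

```bash
python3 look.py g; python3 - <<'E'
import numpy as np
r=.162
p=None
for th in list(range(90,15,-3))+list(range(15,-1,-1)):
    t=np.radians(th); x=.1055-r*np.cos(t)+.002*np.sin(t); z=.092+r*np.sin(t)+.002*np.cos(t)
    if p: print(th,"x %.1f z %.1f mm  d %.2f %.2f cm"%(x*1e3,z*1e3,(x-p[0])*100,(p[1]-z)*100))
    p=(x,z)
E
```

```text
[ 0.70196754 -0.09207525  0.25864901] [ 0.06  0.69  0.08  1.17 -0.05  1.29 -1.51]
tester frame 0.14337494427849234 -0.011440121813066688
87 x 99.0 z 253.9 mm  d -0.85 0.01 cm
84 x 90.6 z 253.3 mm  d -0.85 0.06 cm
81 x 82.1 z 252.3 mm  d -0.84 0.10 cm
78 x 73.8 z 250.9 mm  d -0.84 0.14 cm
75 x 65.5 z 249.0 mm  d -0.83 0.19 cm
72 x 57.3 z 246.7 mm  d -0.82 0.23 cm
69 x 49.3 z 244.0 mm  d -0.80 0.27 cm
66 x 41.4 z 240.8 mm  d -0.79 0.31 cm
63 x 33.7 z 237.3 mm  d -0.77 0.36 cm
60 x 26.2 z 233.3 mm  d -0.75 0.40 cm
57 x 18.9 z 229.0 mm  d -0.73 0.43 cm
54 x 11.9 z 224.2 mm  d -0.70 0.47 cm
51 x 5.1 z 219.2 mm  d -0.68 0.51 cm
48 x -1.4 z 213.7 mm  d -0.65 0.54 cm
45 x -7.6 z 208.0 mm  d -0.62 0.58 cm
42 x -13.6 z 201.9 mm  d -0.59 0.61 cm
39 x -19.1 z 195.5 mm  d -0.56 0.64 cm
36 x -24.4 z 188.8 mm  d -0.52 0.67 cm
33 x -29.3 z 181.9 mm  d -0.49 0.69 cm
30 x -33.8 z 174.7 mm  d -0.45 0.72 cm
27 x -37.9 z 167.3 mm  d -0.41 0.74 cm
24 x -41.7 z 159.7 mm  d -0.37 0.76 cm
21 x -45.0 z 151.9 mm  d -0.33 0.78 cm
18 x -48.0 z 144.0 mm  d -0.29 0.80 cm
15 x -50.5 z 135.9 mm  d -0.25 0.81 cm
14 x -51.2 z 133.1 mm  d -0.07 0.27 cm
13 x -51.9 z 130.4 mm  d -0.07 0.27 cm
12 x -52.5 z 127.6 mm  d -0.06 0.28 cm
11 x -53.1 z 124.9 mm  d -0.06 0.28 cm
10 x -53.7 z 122.1 mm  d -0.05 0.28 cm
9 x -54.2 z 119.3 mm  d -0.05 0.28 cm
8 x -54.6 z 116.5 mm  d -0.05 0.28 cm
7 x -55.0 z 113.7 mm  d -0.04 0.28 cm
6 x -55.4 z 110.9 mm  d -0.04 0.28 cm
5 x -55.7 z 108.1 mm  d -0.03 0.28 cm
4 x -56.0 z 105.3 mm  d -0.03 0.28 cm
3 x -56.2 z 102.5 mm  d -0.02 0.28 cm
2 x -56.3 z 99.7 mm  d -0.02 0.28 cm
1 x -56.4 z 96.8 mm  d -0.01 0.28 cm
0 x -56.5 z 94.0 mm  d -0.01 0.28 cm
```

View pics/g.png

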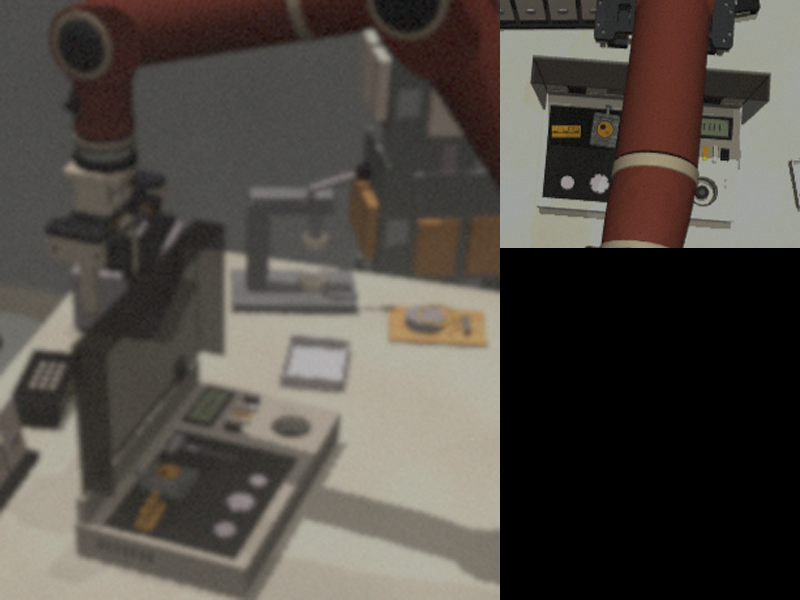

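Fingers are behind the lid and clear. Approach until contact.

Call:
{"name": "jog_arm", "arguments": {"moves": [[-1, 0, 0.2, 0, 0, 0, 0], [-1, 0, 0.2, 0, 0, 0, 0], [-0.8, 0, 0, 0, 0, 0, 0], [-0.4, 0, 0, 0, 0, 0, 0], [-0.4, 0, 0, 0, 0, 0, 0]]}}

```text
time: 8.88
ee_pos: [0.6673, -0.0892, 0.2544]
tcp_rot: [0.999, -0.041, 0.003, 0.0]
ft_force: [4.1, 0.3, 1.7]
gripper_width: 0.998
```

Call:
{"name": "jog_arm", "arguments": {"moves": [[-0.4, 0, 0, 0, 0, 0, 0], [-0.6, 0, 0.05, 0, 0, 0, 0], [-0.8, 0, 0.1, 0, 0, 0, 0], [-0.8, 0, 0.1, 0, 0, 0, 0], [-0.8, 0, 0.15, 0, 0, 0, 0]]}}

```text
time: 9.5
ee_pos: [0.631, -0.086, 0.2493]
tcp_rot: [0.999, -0.041, -0.0, -0.0]
ft_force: [2.9, -0.4, 3.0]
gripper_width: 1.0
```

```bash
python3 look.py i
```

```text
[ 0.62981969 -0.08602231  0.24879079] [ 0.05  0.57  0.08  1.42 -0.05  1.15 -1.51]
tester frame 0.07097379508558453 -0.011281315986963511
```

View pics/i.png

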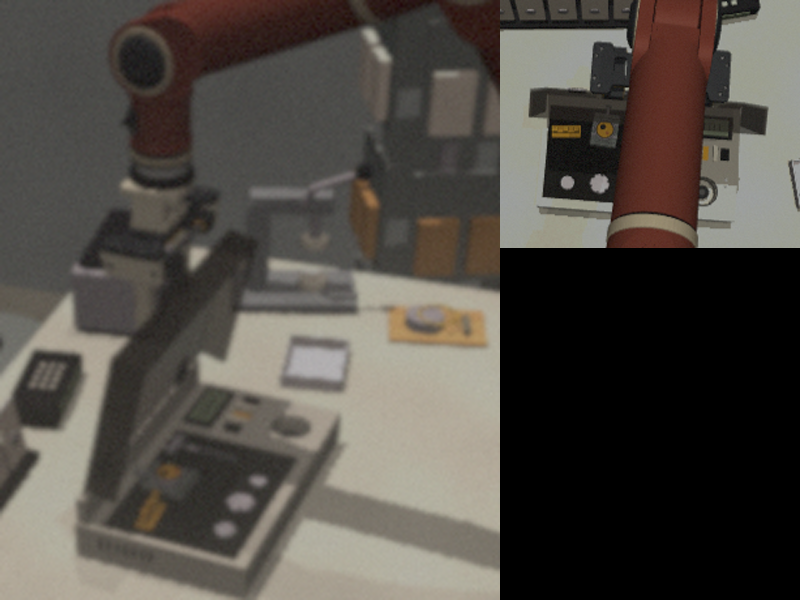

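The lid is following at about 4 N and is now near 77°. Continue the arc.

Call:
{"name": "jog_arm", "arguments": {"moves": [[-0.8, 0, 0.2, 0, 0, 0, 0], [-0.8, 0, 0.2, 0, 0, 0, 0], [-0.8, 0, 0.25, 0, 0, 0, 0], [-0.8, 0, 0.3, 0, 0, 0, 0], [-0.75, 0, 0.35, 0, 0, 0, 0]]}}

```text
time: 10.22
ee_pos: [0.5917, -0.0829, 0.2358]
tcp_rot: [0.999, -0.041, -0.0, -0.0]
ft_force: [3.1, 0.3, -0.2]
gripper_width: 0.999
```

Call:
{"name": "jog_arm", "arguments": {"moves": [[-0.75, 0, 0.4, 0, 0, 0, 0], [-0.75, 0, 0.45, 0, 0, 0, 0], [-0.7, 0, 0.5, 0, 0, 0, 0], [-0.7, 0, 0.5, 0, 0, 0, 0], [-0.65, 0, 0.55, 0, 0, 0, 0]]}}

```text
time: 10.85
ee_pos: [0.5564, -0.0801, 0.212]
tcp_rot: [0.999, -0.041, -0.0, -0.0]
ft_force: [3.1, -0.0, 0.0]
gripper_width: 0.999
```

```bash
python3 look.py j
```

```text
[ 0.55507069 -0.08003037  0.21138781] [ 0.05  0.48  0.08  1.7  -0.04  0.97 -1.51]
tester frame -0.004014891727843073 -0.011395074625312756
```

View pics/j.png

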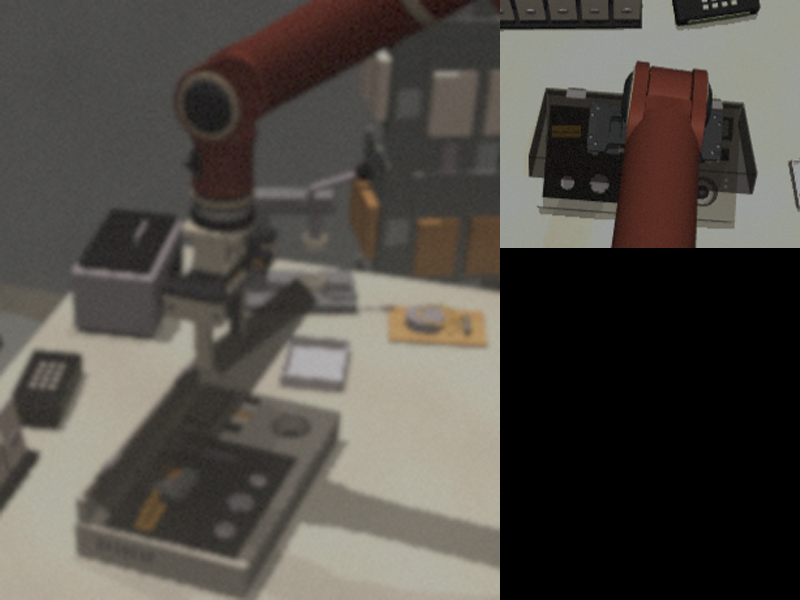

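On the planned arc, near 46°. Continuing.

Call:
{"name": "jog_arm", "arguments": {"moves": [[-0.6, 0, 0.6, 0, 0, 0, 0], [-0.6, 0, 0.6, 0, 0, 0, 0], [-0.55, 0, 0.65, 0, 0, 0, 0], [-0.5, 0, 0.65, 0, 0, 0, 0], [-0.5, 0, 0.7, 0, 0, 0, 0]]}}

```text
time: 11.58
ee_pos: [0.5292, -0.0779, 0.1797]
tcp_rot: [0.999, -0.041, -0.0, -0.0]
ft_force: [2.0, -0.1, 0.4]
gripper_width: 0.999
```

Call:
{"name": "jog_arm", "arguments": {"moves": [[-0.45, 0, 0.7, 0, 0, 0, 0], [-0.4, 0, 0.75, 0, 0, 0, 0], [-0.35, 0, 0.75, 0, 0, 0, 0], [-0.3, 0, 0.75, 0, 0, 0, 0], [-0.25, 0, 0.75, 0, 0, 0, 0]]}}

```text
time: 12.2
ee_pos: [0.5117, -0.0764, 0.1427]
tcp_rot: [0.999, -0.041, -0.0, -0.0]
ft_force: [0.3, 0.6, 0.5]
gripper_width: 1.001
```

```bash
python3 look.py k
```

```text
[ 0.51079237 -0.07625463  0.14212648] [ 0.06  0.51  0.07  1.9  -0.05  0.74 -1.5 ]
tester frame -0.04845361763552319 -0.01123686697172821
```

View pics/k.png

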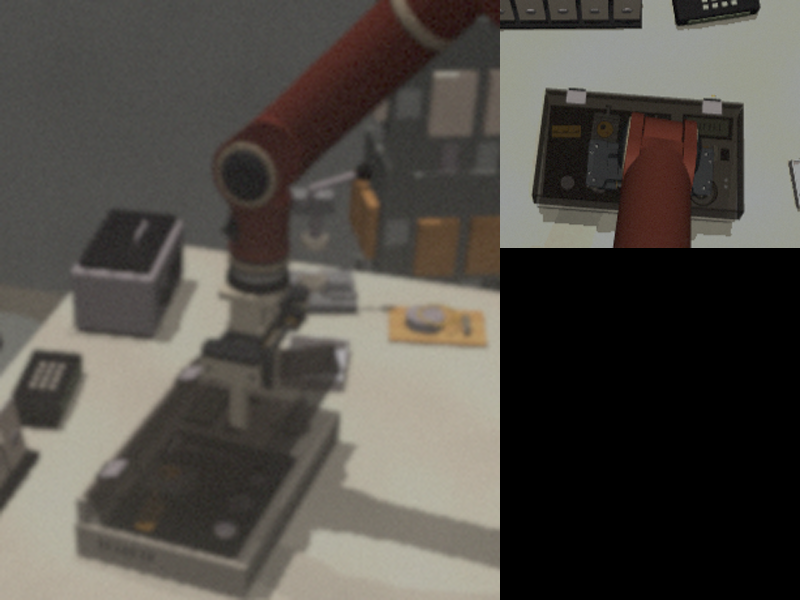

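About 17° left. Easing down slowly.

Call:
{"name": "jog_arm", "arguments": {"moves": [[-0.15, 0, 0.5, 0, 0, 0, 0], [-0.1, 0, 0.4, 0, 0, 0, 0], [-0.1, 0, 0.4, 0, 0, 0, 0], [-0.1, 0, 0.4, 0, 0, 0, 0], [-0.1, 0, 0.4, 0, 0, 0, 0]]}}

```text
time: 12.92
ee_pos: [0.5068, -0.076, 0.1221]
tcp_rot: [0.999, -0.041, 0.0, -0.0]
ft_force: [0.3, -0.2, 0.7]
gripper_width: 1.002
```

Call:
{"name": "jog_arm", "arguments": {"moves": [[0, 0, 0.3, 0, 0, 0, 0], [0, 0, 0.3, 0, 0, 0, 0], [0, 0, 0.3, 0, 0, 0, 0], [0, 0, 0.3, 0, 0, 0, 0], [0, 0, 0.3, 0, 0, 0, 0]]}}

```text
time: 13.55
ee_pos: [0.5067, -0.076, 0.1071]
tcp_rot: [0.999, -0.041, -0.0, -0.0]
ft_force: [-0.6, 0.3, 0.6]
gripper_width: 0.999
```

Call:
{"name": "jog_arm", "arguments": {"moves": [[0, 0, 0.2, 0, 0, 0, 0], [0, 0, 0.2, 0, 0, 0, 0], [0, 0, 0.2, 0, 0, 0, 0], [0, 0, 0.2, 0, 0, 0, 0], [0, 0, 0.2, 0, 0, 0, 0]]}}

```text
time: 14.18
ee_pos: [0.5067, -0.076, 0.0971]
tcp_rot: [0.999, -0.041, -0.0, -0.0]
ft_force: [-0.3, -0.2, 0.8]
gripper_width: 1.001
```

Call:
{"name": "jog_arm", "arguments": {"moves": [[0, 0, 0.15, 0, 0, 0, 0], [0, 0, 0.15, 0, 0, 0, 0], [0, 0, 0.1, 0, 0, 0, 0], [0, 0, 0.1, 0, 0, 0, 0], [0, 0, 0, 0, 0, 0, 0]]}}

```text
time: 14.8
ee_pos: [0.5067, -0.076, 0.0943]
tcp_rot: [0.999, -0.041, 0.0, -0.0]
ft_force: [-4.4, 0.8, 14.4]
gripper_width: 0.998
```

It has seated firmly at z 0.094, the shut height, with 14 N. I'll withdraw and check.

Call:
{"name": "jog_arm", "arguments": {"moves": [[0, 0, -0.3, 0, 0, 0, 0], [0, 0, -1, 0, 0, 0, 0], [0, 0, -3, 0, 0, 0, 0], [0, 0, -5, 0, 0, 0, 0], [-2, 3, -5, 0, 0, 0, 0]]}}

```text
time: 15.42
ee_pos: [0.4858, -0.1021, 0.2369]
tcp_rot: [0.999, -0.038, 0.001, -0.001]
ft_force: [0.7, -0.6, -0.2]
gripper_width: 0.998
```

Call:
{"name": "jog_arm", "arguments": {"moves": [[-1, 5, -2, 0, 0, 0, 0], [0, 6, 0, 0, 0, 0, 0], [0, 6, 0, 0, 0, 0, 0], [0, 6, 0, 0, 0, 0, 0], [0, 5, 0, 0, 0, 0, 0]]}}

```text
time: 16.05
ee_pos: [0.4508, -0.3851, 0.2555]
tcp_rot: [0.999, -0.042, 0.0, 0.0]
ft_force: [-0.2, -0.0, 0.3]
gripper_width: 0.997
```

```bash
python3 look.py l; python3 - <<'E'
from h import *
import cv2
f=optics.grab_frame("top");p=f["pixels"][:,:,::-1].copy()
q=(0.56005,-0.06911,-0.081556);c,s=np.cos(q[2]),np.sin(q[2])
P=cv2.resize(p[120:270,215:415],None,fx=4,fy=4,interpolation=2)
cv2.imwrite("pics/m0.png",P)
for th,col in((0,(0,0,255)),(.05,(0,255,0))):
  for y in(.176,-.176):
    x=.098-.204*np.cos(th)+.002*np.sin(th);h=.092+.204*np.sin(th)+.002*np.cos(th)
    a=proj(f,[q[0]+c*x-s*y,q[1]+s*x+c*y,h]);print(th,4*(a-[215,120]))
    cv2.circle(P,tuple(int(v) for v in 4*(a-[215,120])+1.5),3,col,1)
cv2.imwrite("pics/m.png",P)
E
```

```text
[ 0.44805453 -0.38995572  0.25500105] [ 0.58  0.5   0.16  1.55 -0.08  1.1  -0.91]
tester frame -0.0854426895382056 -0.32900441851539564
0 [ 46.61871968 500.51181903]
0 [666.59038679 547.95380717]
0.05 [ 44.67366088 498.92880687]
0.05 [670.01705626 546.77296508]
```

View pics/l.png

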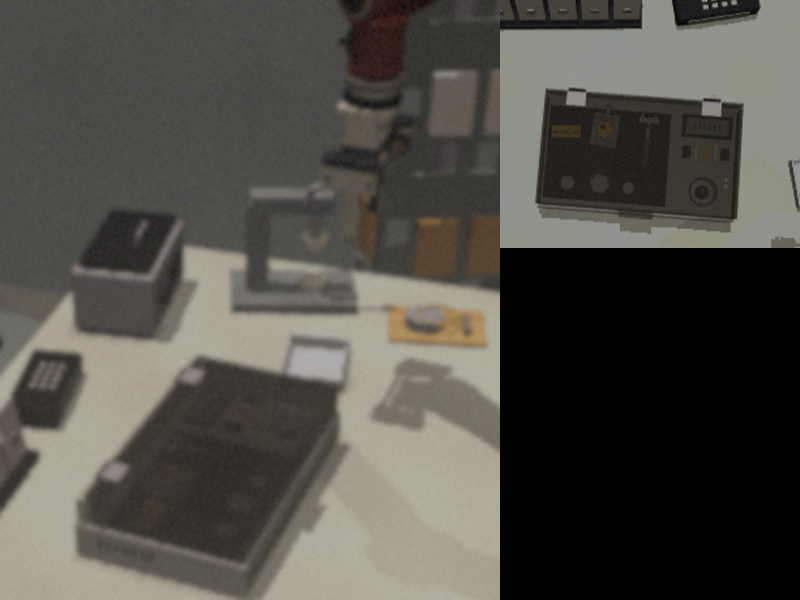

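View pics/m.png

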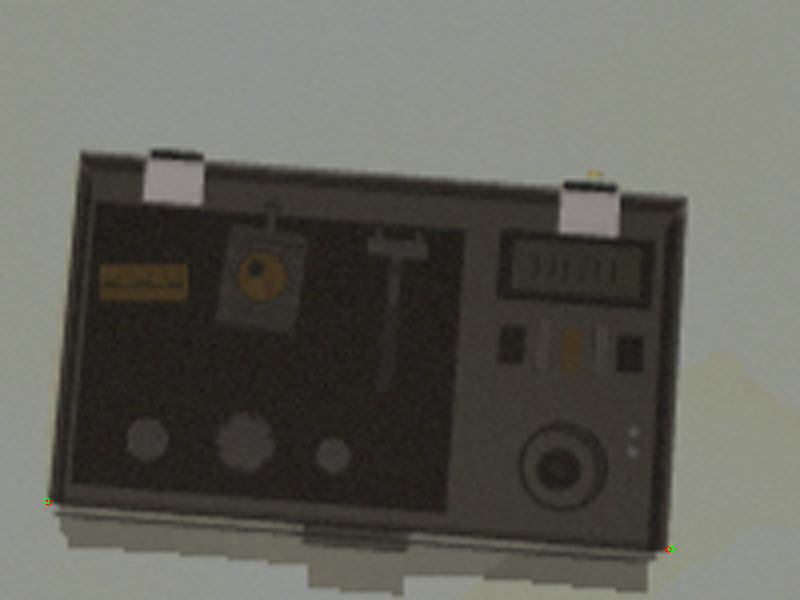

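The lid corners sit at (50,502) and (666,550), matching the level-lid prediction of (47,501) and (667,548). The mat items are where they were. I'll settle, then hand in.

Call:
{"name": "jog_arm", "arguments": {"moves": [[0, 0, 0, 0, 0, 0, 0], [0, 0, 0, 0, 0, 0, 0], [0, 0, 0, 0, 0, 0, 0], [0, 0, 0, 0, 0, 0, 0], [0, 0, 0, 0, 0, 0, 0]]}}

```text
time: 16.82
ee_pos: [0.4516, -0.3823, 0.2554]
tcp_rot: [0.999, -0.041, 0.0, 0.0]
ft_force: [0.2, 0.6, -0.3]
gripper_width: 1.004
```

```bash
python3 -c "
from plant import workorder; print(workorder.job_done())"
```

```text
the job is handed in; nothing more can be done
None
```

The reset key was pressed and released, then the lid was pushed fully shut. The job was handed in at about 17 s.

- **Reset key:** I pressed it with one open finger. At about 4 N it was nearly down, then the force rose sharply to 24 N at z = 0.031 m, the stop height. I held it there for about 1.1 s and let go. The cap looked free in the well afterwards. The display's bars looked the same in the pictures before and after, so the evidence for the press is the force and depth.
- **Lid:** I pushed it over from behind with 3–4 N, then eased it down slowly until it seated at 14 N with the tips at 94 mm, the shut height. With the arm withdrawn, the lid corners in the top view matched a level lid to about 1 px. That view cannot settle the last few hundredths of a radian, so full closure rests mainly on the seating height and force.
- **Everything else:** In the last pictures the watch work was where it started. The raised keys were never touched, and the arm stayed clear of the carton and dish, which I did not measure again at the end. The arm was still and clear of everything at hand-in, with about 0 N on the tool.

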